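# Open the combination lockout lock and show it

### The arm

A 7-joint arm with a two-finger parallel gripper is mounted at the origin on the work surface. World frame = base frame: x ahead of the robot, y to its left, z up, the work surface at z = 0. Lengths are in mm, angles in rad, forces in N, time in s.
With the tool pointing down it reaches from about 425 to 975 mm from the base axis. Payload 16.7 kg.
Tool frame: the origin (TCP) lies on the mounting face of the last link; the fingertips stand 173 mm ahead of it and the grasp point (between the pads) lies 155 mm ahead of it (manip.grasp_offset is the distance from the TCP to the grasp point, in mm); z points along the fingers, y is the line along which they close (so a half turn about z gives the same grasp; the last joint's range is limited). The gripper opens to 85 mm and grips with 20 to 120 N. Pads are 22 mm wide; open, the fingers measure 114 mm over their backs; the gripper's body (76 mm by 85 mm) begins 54 mm behind the grasp point. The pads swing forward as they close: fully open they stand 13 mm farther back than shut.
Start: joints at [1.012, 0.426, 0.074, 1.606, -0.034, 1.111, -0.067], TCP at [268.902, -619.096, 404.702] pointing down, gripper open.
Joint ranges: [-2.85, 2.85], [-0.5, 2.14], [-1.23, 1.37], [0.21, 2.46], [-1.02, 4.16], [0.16, 2.05], [-2.73, 2.73]. Speed limits (rad/s): [1.89, 1.89, 2.39, 2.39, 3.01, 3.01, 3.01].

### API

Orientations are given as a rotation vector (axis times angle).
In Python, from rig import manip gives the robot as it stands.
- The arm moves only by the shell command python3 -m crank 'ROWS'. ROWS is JSON, one flat list of numbers, 7 for each row, row after row: the opening, from 0 (shut) to 1 (fully open), then the shift along the tool's x, y, z in cm, then the turn, a rotation vector about the tool's x, y, z in degrees. In form: [claw, dx, dy, dz, rx, ry, rz, claw, dx, dy, dz, rx, ry, rz, ...]. A call has exactly 5 rows; each row is the pose to reach, as a shift and turn from the pose commanded when the call began, along the tool's axes at that moment; what a row does not reach only later rows make up. A row lasts 1/12 s, in which the tool goes at most 41.7 mm and 7.16 degrees, less where a joint would pass 70% of its speed; a pose out of reach is approached as far as the arm can. A call with a gripper value outside its range is refused whole. The fingers move at their own pace and stop on an object; the grip force is fixed at half the most. Time passes only in rows, so rows that repeat a pose let the fingers close, or fill a call up. It gives the time, the measured TCP pose, the force, the opening and the grip force at its end, in the units of the state.
- manip.read_state(): the state, without advancing time (a new reading comes with each control period).
- manip.read_camera(name): name is "side" or "top" or "wrist"; returns a dict with "pixels" (400x640x3 uint8, red, green, blue), "vfov" (degrees; the focal length in pixels is half the picture's height over the tangent of half this angle, whatever the lens; pixels are square), "cx", "cy" (the principal point, pixels), "rvec" (rotation vector, rad) and "tvec" (3), from world to camera coordinates, as OpenCV has them. Camera axes: x right, y down, z forward; pixel columns grow to the right and rows downward; lengths in mm; the calibration is good to about 2 mm. A picture is of the moment at which its call begins. There is no depth.
- manip.sign_off(): hands the job in; it is judged then, once.
The state is a dict: "time_s": time; "joint_pos": joint angles; "qd": joint speeds; "effort": joint torques, N m; "ee_pos": TCP position; "tcp_rot": TCP orientation; "ft_force": force on the tool from outside, world axes, zero at the start; "wrist_torque": the same for the moment, N m; "grip_width": finger opening in mm; "grasp_force": force on a finger pad.
Only numpy, scipy, OpenCV 4.12 (cv2) and the standard library are available. Lean on these libraries where they do the work, as an engineer would, in place of code of your own. Each camera call takes 0.05 s, during which the arm holds its last target. There are 200 camera calls.

### The job

Stand the combination lock upright in the slot of the bench block, right down on the slot's floor, so that it cannot turn. There, turn its dial clockwise, past a first click, to the second click, where the pointer meets the index line towards the shackle, and pull the shackle straight up open while the lock still stands in the slot. Then lift the lock out by its open shackle and finish holding it up still by the shackle, upright and at least 15 cm clear of the bench, with the other things on the bench left where they are.

Things in the scene. Friction and masses are not known exactly. Their poses are not given: they have to be found in the camera images.
- lock: brass combination lock, about 0.48 kg (varies by a fifth): upright block 116 (x) x 40 (y) x 62 (z) mm standing on the bench. Origin: centre of its underside; z up. On its top are the dial, axis at x = -34 mm, and the shackle, x = 15 to 53 mm; nothing overhangs the 40 mm thickness. Centre of mass about 12 mm from the origin towards +x, near half height.
- lock_top (a point): centre of the lock body's top face, 62 mm above its underside
- dial (a joint): turn of the dial, rad, growing clockwise from above, 0 to a stop at 2.1; starts at 0.05 to 0.5. A sprung pawl clicks into two notches, first at 1.0, second at 1.46. The shackle is free only within about 0.15 of the second; elsewhere a pull lifts the whole lock. Friction 0.015 N m, up to about 0.08 N m over the bumps on either side of a notch; it stays where left.
- dial_grip (a point): grip point on the dial axis, 22.5 mm above the lock's top (lock x -34 mm, y 0). Dial: steel disc 37 mm across, 8.5 mm high; on it a black bar 34 x 14 mm, from 8.5 to 32.5 mm above the lock's top. The bar, towards its white-marked pointer end, lies at (1.46 - joint dial) rad anticlockwise from lock +x: at the second click it points at the white index line and the shackle.
- dial_pointer (a point): tip of the white pointer mark on the top of the grip bar, 17 mm from the dial's axis, 32.5 mm above the lock's top face
- shackle (a joint): how far the shackle is pulled out, m: 0 shut, 0.022 fully open at its stop. It slides straight up out of the lock with about 1 N of friction and stays where it is left; at the stop the lock hangs from it.
- bow (a point): middle of the shackle's top bar, 34 mm above the lock's top face when shut, at lock x = 34 mm. The shackle is a steel U of 9 mm round bar in the lock's x-z plane, 37 mm wide over its legs; its straight top bar is 20 mm long along the lock's x.
- block: aluminium bench block 170 (x) x 84 (y) x 35 (z) mm, fixed to the bench; origin at the centre of its underside, z up. The slot in its middle runs along its x. The lock may stand in it either way round.
- block_hole0 (a point): centre of the slot's mouth on the block's top face, 35 mm above the bench. The slot is 120 x 44 mm (2 mm clear of the lock on each side), 27 mm deep, with a 3 mm chamfer at the mouth; a seated lock's underside is 8 mm above the bench.
- weight: bystander: steel check weight with a knob, 48 mm across, 82 mm high; origin under its centre
- test_cell: bystander: round bolted steel test cell, 90 mm across, 60 mm high, with a brass stub to its +y side reaching 73 mm from its centre; origin under its centre
- beaker: bystander: glass beaker 60 mm across, 75 mm high; origin under its centre
- spanner: bystander: spanner 150 mm long lying along its x
- valve: bystander: brass ball valve 90 x 24 mm, 45 mm high, with a red lever; origin under its centre
- platen: bystander: steel disc 80 mm across, 14 mm high
- oil: bystander: closed bottle 48 mm across, 110 mm high
Mind the look-alikes: they are no part of the job. There is more than one size of the lock; the one meant has the size given above.

How it is judged:
By the outcome, as a careful person would: the job done as asked, in the order asked, and still so for the second after the job is handed in, while the arm keeps its last pose, push and grip.
It also fails if it takes over 72 s, if anything falls off the work surface, if the arm or the gripper's body presses on something with over 40 N, if the wrist force passes 120 N, or if a joint passes its speed limit or range.

## Working session

There is one attempt and no reset: what is moved stays moved. The work goes in short steps, Python scripts to look and compute and a shell command to move; the robot and the scene stay as the last step left them, time stands still between calls to the robot, and variables do not carry over. Pictures are saved under pics/ and viewed, at most 12 in all, crops included, and the job is handed in when it is done.

```bash
mkdir -p pics; ls; cat > h.py <<'E'
import numpy as np, cv2
from rig import manip
from scipy.spatial.transform import Rotation as R
def cam(n,save=None):
    c=manip.read_camera(n)
    if save: cv2.imwrite('pics/'+save,np.ascontiguousarray(c['pixels'][:,:,::-1]))
    return c
def K(c):
    f=200/np.tan(np.radians(c['vfov'])/2); return np.array([[f,0,c['cx']],[0,f,c['cy']],[0,0,1.]])
def ray(c,u,v):
    Rm=cv2.Rodrigues(np.array(c['rvec'],float))[0]; o=-Rm.T@np.array(c['tvec'],float)
    return o,Rm.T@np.linalg.inv(K(c))@np.array([u,v,1.])
def onz(c,u,v,z):
    o,d=ray(c,u,v); return o+d*(z-o[2])/d[2]
def proj(c,p):
    return cv2.projectPoints(np.array(p,float).reshape(-1,3),np.array(c['rvec'],float),np.array(c['tvec'],float),K(c),None)[0].reshape(-1,2)
def st():
    s=manip.read_state(); print(s['time_s'],np.round(s['ee_pos'],1),np.round(s['tcp_rot'],3),np.round(s['ft_force'],1),s['grip_width'],s['grasp_force']); return s
E
python3 - <<'E'
from h import *
s=st(); print(s['joint_pos'],R.from_rotvec(s['tcp_rot']).as_matrix().round(3))
import pickle
d={}
for n in ['top','side','wrist']:
    c=cam(n,n+'0.png'); d[n]=c
    print(n,c['vfov'],c['cx'],c['cy'],ray(c,320,200),[k for k in c])
pickle.dump(d,open('c0.pkl','wb'))
E
```

```text
pics
0.0 [ 268.8 -618.9  404. ] [-3.075e+00 -6.390e-01  1.000e-03] [-0.6 -0.6 -0.6] 85.71124567075596 0.0
[ 1.0114832   0.42672264  0.07386486  1.60663551 -0.03407684  1.11079553
 -0.06710337] [[ 0.917  0.398 -0.001]
 [ 0.398 -0.917  0.001]
 [-0.    -0.001 -1.   ]]
top 47.391222367552004 312.4324369345466 210.65574917197475 (array([ 361.31499071,   -6.17650423, 1460.53347396]), array([ 0.13565089, -0.0293684 , -0.99073652])) ['pixels', 'vfov', 'cx', 'cy', 'rvec', 'tvec']
side 49.74480582836678 320.62640816163344 200.90703995612873 (array([ 35.07199303, 714.05035761, 796.00192649]), array([ 0.42486086, -0.64076827, -0.63946525])) ['pixels', 'vfov', 'cx', 'cy', 'rvec', 'tvec']
wrist 62.305507071126044 312.507169652788 198.67186983692372 (array([ 329.17779679, -591.43810136,  373.88752831]), array([-0.23198229, -0.12555669, -0.96485685])) ['pixels', 'vfov', 'cx', 'cy', 'rvec', 'tvec']
```

View pics/top0.png

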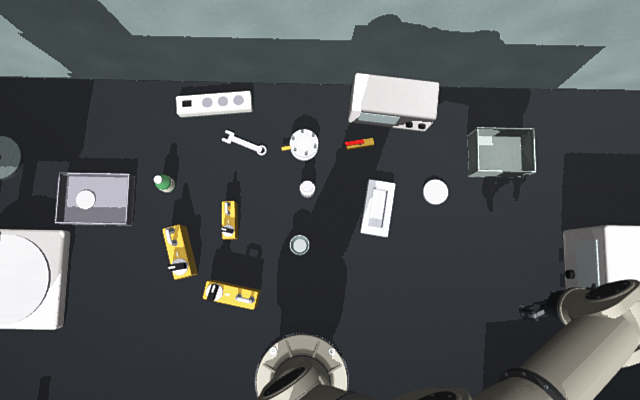

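View pics/side0.png

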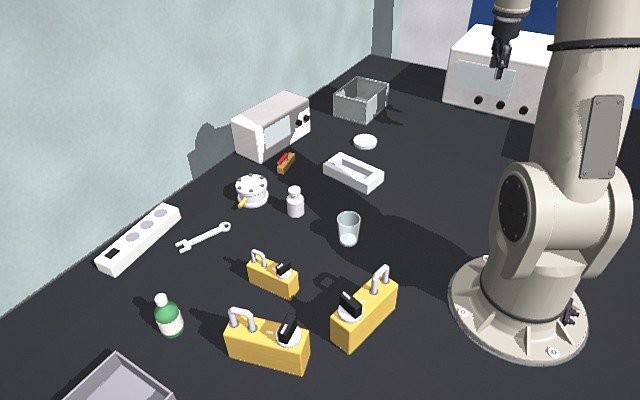

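The top view shows three yellow locks, at (179,251), (229,220) and (231,294), and the slotted block at (378,208). The side view shows the same: the small lock at (272,277) and two bigger ones at (268,345) and (365,310). Next I'll measure their sizes.

```bash
python3 - <<'E'
from h import *
import pickle
d=pickle.load(open('c0.pkl','rb'))
for n in ['top','side']:
    im=d[n]['pixels']; hsv=cv2.cvtColor(im,cv2.COLOR_RGB2HSV)
    m=cv2.inRange(hsv,(18,120,90),(32,255,255)); 
    N,l,s,_=cv2.connectedComponentsWithStats(m)
    for i in range(1,N):
        if s[i,4]>60: print(n,s[i])
t=d['top']['pixels'][190:320,150:270][:,:,::-1]; s=d['side']['pixels'][235:385,215:405][:,:,::-1]
a=cv2.resize(np.ascontiguousarray(t),None,fx=4.6,fy=4.6,interpolation=cv2.INTER_CUBIC); cv2.imwrite('pics/topc.png',a)
a=cv2.resize(np.ascontiguousarray(s),None,fx=4,fy=4,interpolation=cv2.INTER_CUBIC); cv2.imwrite('pics/sidec.png',a)
E
```

```text
top [346 138  28  11 121]
top [221 201  17  39 329]
top [162 224  35  56 608]
top [202 281  57  29 646]
side [277 152  18  23 181]
side [ 246  258   53   43 1003]
side [ 330  275   69   80 2155]
side [ 223  315   87   62 2521]
```

View pics/topc.png

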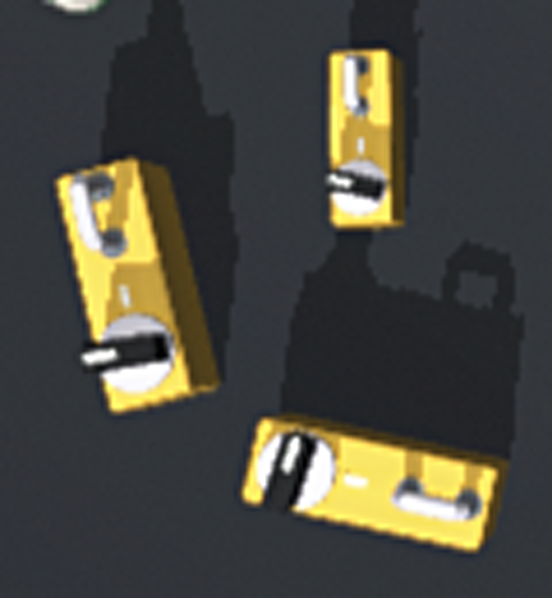

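View pics/sidec.png

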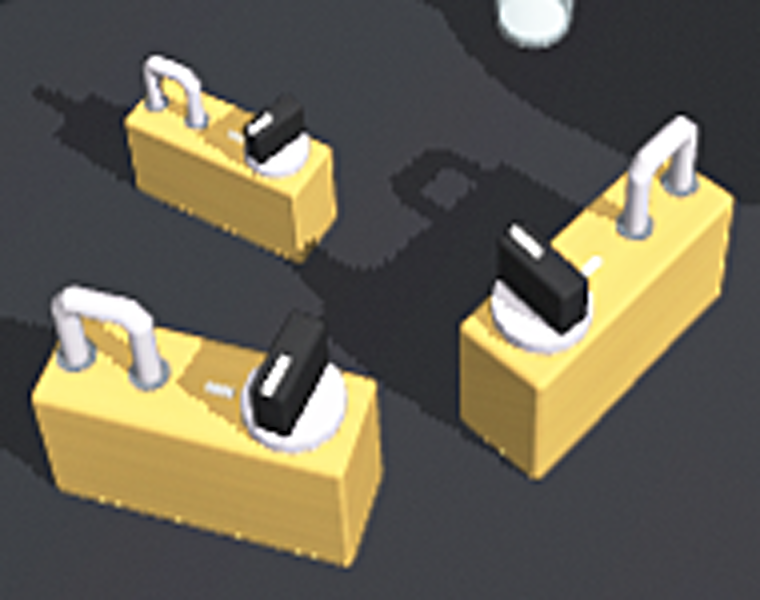

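Both crops show large locks A (left; side-crop near corner (345,478)) and B (bottom/right; near corner (540,388)), and a small one. Next I triangulate their edges for dimensions.

```bash
python3 - <<'E'
from h import *
import pickle
d=pickle.load(open('c0.pkl','rb'))
T=lambda p:(np.array(p)+.5)/4.6-.5+[150,190]
S=lambda p:(np.array(p)+.5)/4-.5+[215,235]
def L(c,f,pts,z):
    q=np.array([onz(c,*f(p),z) for p in pts]); print(z,q.round(0)[:,:2].tolist(),'edges',np.linalg.norm(np.diff(q,axis=0),axis=1).round(1)); return q
print('A bottom side');L(d['side'],S,[(60,490),(350,567)],0)
for z in (62,70,75):L(d['side'],S,[(35,400),(345,478),(378,380)],z);L(d['top'],T,[(55,180),(138,158),(190,392),(112,413)],z)
print('B');L(d['side'],S,[(465,410),(535,480),(722,290)],0)
for z in (62,70,75):L(d['side'],S,[(462,325),(540,388),(733,205)],z);L(d['top'],T,[(262,417),(500,463),(478,552),(243,503)],z)
print('C');L(d['side'],S,[(140,190),(303,262),(333,220)],0)
for z in (45,62):L(d['side'],S,[(127,122),(293,190),(333,150)],z);L(d['top'],T,[(330,50),(388,50),(390,227),(328,225)],z)
E
```

```text
A bottom side
0 [[455.0, 428.0], [307.0, 385.0]] edges [153.9]
62 [[465.0, 421.0], [313.0, 376.0], [329.0, 324.0]] edges [158.7  54.2]
62 [[455.0, 436.0], [471.0, 382.0], [317.0, 340.0], [303.0, 390.0]] edges [ 56.5 159.3  52.5]
70 [[460.0, 424.0], [310.0, 380.0], [325.0, 329.0]] edges [157.   53.6]
70 [[455.0, 433.0], [470.0, 379.0], [317.0, 338.0], [303.0, 388.0]] edges [ 56.1 158.4  52.2]
75 [[457.0, 426.0], [308.0, 382.0], [323.0, 331.0]] edges [155.9  53.2]
75 [[454.0, 432.0], [470.0, 378.0], [317.0, 337.0], [303.0, 387.0]] edges [ 55.9 157.9  52. ]
B
0 [[305.0, 283.0], [254.0, 298.0], [222.0, 144.0]] edges [ 53.1 157.3]
62 [[310.0, 276.0], [259.0, 287.0], [226.0, 136.0]] edges [ 52.4 154.8]
62 [[301.0, 292.0], [274.0, 135.0], [216.0, 148.0], [246.0, 302.0]] edges [159.5  59.  157.3]
70 [[307.0, 281.0], [256.0, 292.0], [224.0, 142.0]] edges [ 51.8 153.1]
70 [[302.0, 290.0], [275.0, 134.0], [217.0, 147.0], [246.0, 300.0]] edges [158.6  58.7 156.4]
75 [[305.0, 284.0], [255.0, 294.0], [223.0, 146.0]] edges [ 51.5 152. ]
75 [[302.0, 289.0], [275.0, 134.0], [218.0, 146.0], [247.0, 299.0]] edges [158.1  58.5 155.8]
C
0 [[544.0, 257.0], [432.0, 250.0], [434.0, 216.0]] edges [112.8  33.4]
45 [[554.0, 248.0], [443.0, 239.0], [440.0, 203.0]] edges [112.1  35.4]
45 [[548.0, 260.0], [549.0, 221.0], [429.0, 215.0], [429.0, 257.0]] edges [ 39.3 120.3  41.7]
62 [[543.0, 259.0], [433.0, 250.0], [431.0, 215.0]] edges [109.6  34.6]
62 [[546.0, 257.0], [546.0, 218.0], [428.0, 213.0], [428.0, 254.0]] edges [ 38.8 118.8  41.2]
```

The small one (C, about 116 x 40 x 62 near (487,235), shackle towards world +x) is the lock meant. Next the block.

```bash
cat >> h.py <<'E'
def go(x,y,z,ang,show=True):
    "shift cm & turn deg to put GRASP POINT (down-pointing tool) at xyz with tool x at world angle ang (deg)"
    s=manip.read_state(); Rm=R.from_rotvec(s['tcp_rot']).as_matrix()
    tgt=np.array([x,y,z+155.]); a=np.radians(ang)
    Rt=np.array([[np.cos(a),np.sin(a),0],[np.sin(a),-np.cos(a),0],[0,0,-1.]])
    d=Rm.T@(tgt-np.array(s['ee_pos']))/10; r=np.degrees(R.from_matrix(Rm.T@Rt).as_rotvec())
    print('shift',d.round(2),'turn',r.round(2))
E
python3 - <<'E'
from h import *
import pickle
d=pickle.load(open('c0.pkl','rb'))
c=d['top']; im=c['pixels']; g=cv2.cvtColor(im,cv2.COLOR_RGB2GRAY)
m=np.zeros_like(g); m[170:245,350:405]=(g[170:245,350:405]>110)*255
cs,h=cv2.findContours(m,cv2.RETR_CCOMP,cv2.CHAIN_APPROX_NONE)
for k in cs:
    if cv2.contourArea(k)<80: continue
    b=cv2.boxPoints(cv2.minAreaRect(k)); q=np.array([onz(c,*p,35)[:2] for p in b]); print(cv2.contourArea(k),q.round(1).tolist(),q.mean(0),np.linalg.norm(np.diff(q,axis=0),axis=1))
go(550,-150,260,2.5); go(470,225,200,2.5)
E
```

```text
1442.0 [[455.7, -174.0], [628.5, -202.0], [615.3, -290.3], [442.7, -261.2]] [ 535.53907828 -231.8849498 ] [175.11848668  89.33167279 175.09917686]
shift [ 44.47 -31.82  -1.05] turn [-5.000e-02  1.000e-02  2.098e+01]
shift [ 52.07 -69.39   4.98] turn [-5.000e-02  1.000e-02  2.098e+01]
```

```bash
python3 -m crank '[1,16,-11.6,0,0,0,21, 1,16,-11.6,0,0,0,21, 1,16,-11.6,0,0,0,21, 1,16,-11.6,0,0,0,21, 1,16,-11.6,0,0,0,21]'; python3 -c "
from h import *
st();go(550,-150,260,2.5); go(480,225,200,2.5)"
```

```text
time_s: 0.57
ee_pos: [370.7, -446.3, 404.6]
tcp_rot: [-3.14, -0.068, -0.0]
ft_force: [1.8, 0.2, 1.0]
grip_width: 85.6
grasp_force: 0.0
0.5667 [ 370.7 -446.3  404.6] [-3.14  -0.068 -0.   ] [1.8 0.2 1. ] 85.62200399313414 0.0
shift [ 19.19 -28.83  -1.03] turn [-0.03 -0.   -0.02]
shift [ 13.82 -66.59   4.99] turn [-0.03 -0.   -0.02]
```

```bash
python3 -m crank '[1,3.8,-4.5,-0.5,0,0,2, 1,7.6,-9,-0.5,0,0,6, 1,11,-13,-0.5,0,0,11, 1,14,-17,-0.5,0,0,11, 1,15.5,-20.2,-0.5,0,0,11]'; python3 -m crank '[1,0,0,0,0,0,0, 1,0,0,0,0,0,0, 1,0,0,0,0,0,0, 1,0,0,0,0,0,0, 1,0,0,0,0,0,0]'; python3 -c "
from h import *
import pickle
st();c=cam('wrist','w1.png');pickle.dump(c,open('w1.pkl','wb'));st();go(480,225,200,2.5)"
```

```text
time_s: 0.98
ee_pos: [492.8, -278.9, 409.7]
tcp_rot: [3.133, -0.235, 0.0]
ft_force: [1.0, -0.4, 0.2]
grip_width: 85.4
grasp_force: 0.0
time_s: 1.4
ee_pos: [490.9, -281.9, 409.6]
tcp_rot: [3.132, -0.237, -0.0]
ft_force: [-1.0, -1.3, -0.3]
grip_width: 85.5
grasp_force: 0.0
1.4 [ 490.9 -281.9  409.6] [ 3.132 -0.237 -0.   ] [-1.  -1.3 -0.3] 85.53266621577642 0.0
1.45 [ 491.  -281.8  409.6] [ 3.133 -0.237 -0.   ] [1.2 0.6 0.2] 85.39938201341133 0.0
shift [ -8.7  -49.94   5.45] turn [ 1.000e-02  1.000e-02 -1.114e+01]
```

View pics/w1.png

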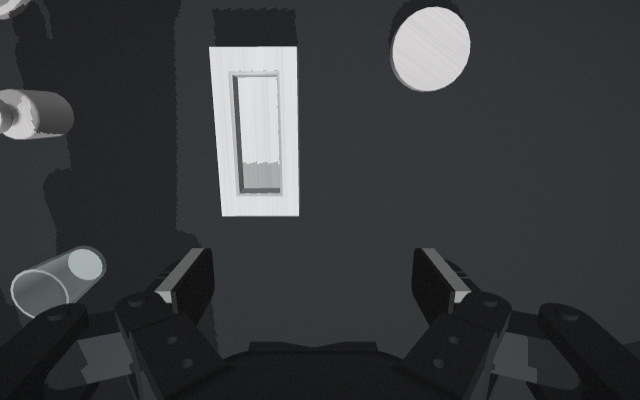

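The wrist view shows the block with top-face corners near (210,47), (297,47), (299,216) and (222,216). The slot mouth runs from (229,71) to (283,195). Grey profiles will refine the edges.

```bash
python3 - <<'E'
from h import *
import pickle
c=pickle.load(open('w1.pkl','rb')); g=cv2.cvtColor(c['pixels'],cv2.COLOR_RGB2GRAY)
for r in (90,150): print(r,list(zip(range(208,303),g[r,208:303].tolist())) and g[r,208:303].tolist())
print(g[42:80,258].tolist()); print(g[185:222,258].tolist())
k=max(cv2.findContours((cv2.inRange(g,120,255)),0,1)[0],key=cv2.contourArea)
m=cv2.inRange(g,100,255); cs=[k for k in cv2.findContours(m,0,1)[0] if cv2.contourArea(k)>3000 and abs(cv2.boundingRect(k)[0]-210)<8]
for k in cs:
    p=cv2.approxPolyDP(cv2.convexHull(k),4,True)[:,0]; q=np.array([onz(c,*x,35)[:2] for x in p]); print(p.tolist(),q.round(1).tolist())
P=[(229,71),(280,71),(283,195),(237,195)]
q=np.array([onz(c,*x,35)[:2] for x in P]);print(q.round(1).tolist(),q.mean(0))
E
```

```text
90 [55, 54, 54, 53, 191, 219, 219, 219, 219, 221, 218, 217, 217, 219, 216, 216, 220, 221, 220, 218, 220, 204, 188, 194, 201, 127, 88, 86, 87, 87, 172, 222, 221, 222, 222, 222, 225, 224, 224, 224, 227, 224, 223, 223, 223, 220, 220, 221, 222, 221, 222, 222, 221, 219, 217, 217, 218, 220, 218, 215, 218, 223, 220, 222, 224, 223, 219, 222, 222, 199, 185, 197, 220, 218, 216, 214, 220, 223, 222, 222, 224, 223, 219, 222, 223, 223, 222, 222, 223, 129, 82, 54, 55, 54, 54]
150 [56, 56, 54, 55, 54, 54, 54, 54, 56, 221, 222, 222, 218, 219, 218, 217, 219, 220, 217, 214, 218, 221, 220, 220, 223, 203, 186, 183, 191, 91, 88, 88, 87, 96, 218, 222, 223, 222, 220, 221, 222, 223, 223, 223, 220, 221, 222, 221, 215, 217, 220, 220, 219, 219, 219, 219, 217, 216, 215, 217, 215, 215, 216, 221, 221, 221, 221, 222, 221, 218, 220, 176, 176, 194, 218, 216, 215, 216, 221, 222, 221, 222, 223, 222, 219, 219, 221, 219, 220, 220, 126, 72, 53, 53, 56]
[38, 36, 35, 37, 141, 216, 224, 225, 224, 225, 224, 224, 225, 225, 225, 225, 225, 225, 225, 226, 226, 225, 226, 225, 225, 225, 225, 225, 225, 209, 212, 207, 193, 166, 157, 215, 223, 223]
[165, 166, 166, 119, 103, 103, 104, 103, 182, 191, 191, 212, 222, 222, 223, 223, 222, 222, 221, 222, 222, 222, 222, 223, 223, 222, 221, 221, 221, 221, 198, 108, 56, 54, 57, 54, 54]
[[295, 46], [298, 216], [222, 216], [209, 46]] [[617.2, -283.1], [447.8, -258.3], [460.4, -176.2], [629.6, -201.6]]
[[604.7, -215.7], [597.2, -265.0], [473.6, -246.2], [481.1, -197.3]] [ 539.16197091 -231.04794128]
```

```bash
python3 -m crank '[1,-0.5,-3.5,0,0,0,0, 1,-1.3,-7.5,0,0,0,0, 1,-2,-11.5,0,0,0,0, 1,-3,-15.5,0,0,0,0, 1,-4,-19.5,0,0,0,0]'; python3 -m crank '[1,-1,-4,0,0,0,0, 1,-2,-8,0,0,0,0, 1,-3,-12,0,0,0,0, 1,-4,-16,0,0,0,0, 1,-4.5,-20,0,0,0,0]';python3 -m crank '[1,-1,-3.5,0,0,0,-4, 1,-1.5,-6.5,0,0,0,-8, 1,-2,-8.5,0,0,0,-11, 1,-2,-9,0,0,0,-11, 1,-2,-9,0,0,0,-11]'; python3 -c "
from h import *
import pickle
st();c=cam('wrist','w2.png');pickle.dump(c,open('w2.pkl','wb'));st()"
```

```text
time_s: 1.87
ee_pos: [480.3, -81.0, 409.7]
tcp_rot: [3.133, -0.236, 0.001]
ft_force: [2.6, -0.4, 0.0]
grip_width: 85.4
grasp_force: 0.0
time_s: 2.28
ee_pos: [465.2, 123.7, 410.0]
tcp_rot: [3.133, -0.236, 0.001]
ft_force: [0.9, -0.8, 0.5]
grip_width: 85.5
grasp_force: 0.0
time_s: 2.7
ee_pos: [459.9, 215.0, 409.5]
tcp_rot: [-3.141, -0.069, 0.001]
ft_force: [-0.5, -1.1, -0.9]
grip_width: 85.0
grasp_force: 0.0
2.7 [459.9 215.  409.5] [-3.141e+00 -6.900e-02  1.000e-03] [-0.5 -1.1 -0.9] 85.03932550366504 0.0
2.75 [460.  213.7 409.4] [ 3.14e+00  6.60e-02 -1.00e-03] [ 0.3 -0.4 -0.2] 85.48647985881273 0.0
```

View pics/w2.png

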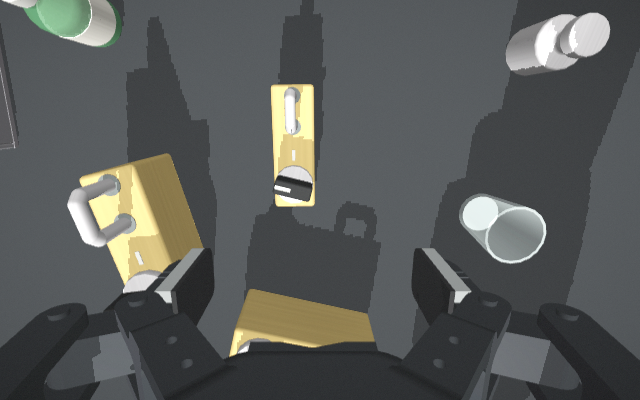

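The wrist view shows lock C at about (293,145), with shackle up at (291,110) and the dial at (293,187). The pointer faces left.

```bash
python3 - <<'E'
from h import *
import pickle
c=pickle.load(open('w2.pkl','rb')); im=c['pixels']; hsv=cv2.cvtColor(im,cv2.COLOR_RGB2HSV)
m=cv2.inRange(hsv,(12,70,60),(35,255,255))
for r in (88,100,120,140,150,165,200,204):
    x=np.flatnonzero(m[r,255:335])+255; print(r,x.min(),x.max(),hsv[r,x.max()-8:x.max()+2,2].tolist(),hsv[r,x.min()-1:x.min()+5,2].tolist())
for cc in (275,283,300,308,312):
    x=np.flatnonzero(m[70:220,cc])+70; print(cc,x.min(),x.max(),hsv[x.max()-8:x.max()+2,cc,2].tolist(),hsv[x.min()-1:x.min()+6,cc,2].tolist())
# white in bar/dial
g=im.min(2)
for r in range(172,207,2): print(r,g[r,268:320:2].tolist())
E
```

```text
88 271 313 [255, 255, 255, 255, 255, 255, 255, 250, 200, 69] [119, 255, 255, 255, 255, 255]
100 271 313 [255, 255, 255, 255, 255, 255, 255, 252, 218, 79] [98, 232, 255, 255, 255, 255]
120 272 313 [255, 255, 255, 255, 255, 255, 255, 255, 231, 85] [90, 246, 255, 255, 255, 255]
140 273 314 [230, 231, 233, 233, 231, 228, 255, 244, 107, 71] [107, 253, 255, 255, 255, 255]
150 273 314 [228, 230, 232, 232, 230, 229, 213, 206, 107, 71] [96, 227, 255, 255, 255, 255]
165 274 314 [226, 229, 229, 232, 230, 230, 214, 208, 137, 70] [98, 252, 255, 255, 255, 226]
200 275 314 [85, 86, 76, 194, 255, 255, 255, 253, 216, 98] [72, 224, 255, 255, 255, 255]
204 276 313 [255, 255, 255, 255, 255, 255, 255, 255, 255, 132] [94, 253, 255, 255, 255, 255]
275 84 203 [238, 239, 237, 233, 229, 224, 199, 190, 164, 94] [97, 143, 222, 251, 255, 255, 255]
283 84 206 [255, 255, 255, 255, 255, 255, 255, 255, 181, 70] [69, 144, 220, 250, 255, 255, 255]
300 84 206 [89, 82, 234, 255, 255, 255, 255, 252, 159, 99] [71, 180, 217, 225, 229, 229, 230]
308 84 206 [80, 79, 76, 196, 255, 255, 255, 251, 156, 99] [70, 193, 234, 255, 2
[... 1585 characters left out ...]
4, 81, 85, 87, 84, 84, 84, 86, 84, 83, 86, 84, 88, 175, 122, 91, 90]
198 [90, 90, 91, 90, 166, 181, 182, 255, 255, 255, 255, 255, 233, 143, 80, 82, 86, 84, 85, 83, 79, 151, 175, 120, 90, 92]
200 [91, 91, 92, 68, 164, 182, 183, 184, 231, 255, 255, 255, 255, 255, 255, 255, 233, 147, 81, 81, 73, 188, 177, 131, 90, 91]
202 [91, 92, 91, 65, 163, 181, 184, 184, 183, 188, 212, 255, 255, 255, 255, 249, 219, 189, 179, 175, 178, 188, 177, 128, 90, 90]
204 [90, 91, 70, 66, 161, 180, 181, 182, 181, 180, 183, 187, 186, 181, 178, 181, 183, 185, 181, 180, 183, 184, 175, 99, 90, 91]
206 [90, 73, 66, 65, 76, 112, 110, 111, 111, 111, 111, 111, 113, 123, 114, 115, 115, 115, 115, 114, 113, 113, 105, 90, 92, 92]
```

```bash
python3 - <<'E'
from h import *
import pickle
c=pickle.load(open('w2.pkl','rb'))
f=lambda P,z:np.array([onz(c,*p,z)[:2] for p in P])
ang=lambda a,b:np.degrees(np.arctan2(*(b-a)[::-1]))
# left edge of top face
L=f([(275,204),(274,177+0),(272.6,140),(270.5,88)],62); print('left',L.round(1).tolist(),ang(L[0],L[3]))
F=f([(283,83.8),(308,83.6)],62);B=f([(283,206.),(308,206)],62); print('far',F.round(1).tolist(),'near',B.round(1).tolist(),np.linalg.norm(F.mean(0)-B.mean(0)))
RR=f([(313.6,88),(313.6,120)],62);print('right',RR.round(1).tolist(), 'right at z0 bottom',f([(314.2,200),(314,150)],0).round(1).tolist())
W=f([(276,187),(290,190.5)],94.5);print('mark',W.round(1).tolist(),ang(W[1],W[0]))
E2=f([(274,181.5),(304,186.5)],94.5);print('bar edge',ang(E2[1],E2[0]))
E
python3 -c "
from h import *
go(497,236,120,2.5)"
```

```text
left [[433.6, 252.4], [460.9, 253.7], [496.6, 255.5], [543.3, 258.0]] 2.9419203318720015
far [[547.4, 246.7], [548.6, 224.0]] near [[431.9, 244.4], [432.9, 219.4]] 115.67450945543175
right [[545.0, 218.8], [516.7, 217.5]] right at z0 bottom [[422.6, 212.4], [481.7, 215.3]]
mark [[458.7, 248.3], [456.0, 235.9]] 77.98448154027886
bar edge 82.76083856628951
shift [ 3.79 -2.08 13.44] turn [ 0.03  0.03 -0.11]
```

```bash
python3 -m crank '[1,2,-1,3,0,0,0, 1,4,-2,6,0,0,-0.5, 1,4.1,-2,9,0,0,-0.5, 1,4.1,-2,11.5,0,0,-0.5, 1,4.1,-2,12.4,0,0,-0.5]'; python3 -c "
from h import *
st();go(500,236,54,2.9)"
```

```text
time_s: 3.17
ee_pos: [499.6, 233.6, 282.1]
tcp_rot: [3.138, 0.076, -0.007]
ft_force: [-0.4, -0.6, -0.1]
grip_width: 85.4
grasp_force: 0.0
3.1667 [499.6 233.6 282.1] [ 3.138  0.076 -0.007] [-0.4 -0.6 -0.1] 85.43399138487848 0.0
shift [ 0.08 -0.26  7.31] turn [ 0.15  0.25 -0.12]
```

```bash
python3 -m crank '[1,0.1,-0.2,2,0,0,0, 1,0.1,-0.2,4,0,0,0, 1,0.1,-0.2,6,0,0,0, 1,0.1,-0.2,7.2,0,0,0, 1,0.1,-0.2,7.3,0,0,0]';python3 -m crank '[0.7,0,0,0,0,0,0, 0.4,0,0,0,0,0,0, 0,0,0,0,0,0,0, 0,0,0,0,0,0,0, 0,0,0,0,0,0,0]';python3 -m crank '[0,0,0,0,0,0,0, 0,0,0,0,0,0,0, 0,0,0,0,0,0,0, 0,0,0,0,0,0,0, 0,0,0,0,0,0,0]'; python3 -c "
from h import *
st();go(500,236,54,2.9)"
```

```text
time_s: 3.58
ee_pos: [500.6, 236.9, 211.3]
tcp_rot: [3.139, 0.079, -0.003]
ft_force: [-1.1, -0.4, 1.0]
grip_width: 85.5
grasp_force: 0.0
time_s: 4.0
ee_pos: [501.1, 238.2, 213.9]
tcp_rot: [-3.14, -0.081, -0.002]
ft_force: [-1.5, -4.7, 9.7]
grip_width: 38.9
grasp_force: 59.1
time_s: 4.42
ee_pos: [501.1, 238.2, 213.9]
tcp_rot: [-3.14, -0.081, -0.002]
ft_force: [-2.5, -3.7, 11.1]
grip_width: 39.2
grasp_force: 59.1
4.4167 [501.1 238.2 213.9] [-3.14e+00 -8.10e-02 -2.00e-03] [-2.5 -3.7 11.1] 39.159682583363065 59.06972140073776
shift [-0.12  0.21  0.49] turn [-0.   -0.09  0.05]
```

```bash
python3 -m crank '[0,0,0,-1,0,0,0, 0,0,0,-3.5,0,0,0, 0,0,0,-6.5,0,0,0, 0,0,0,-9.5,0,0,0, 0,0.2,1,-12,0,0,0]';python3 -m crank '[0,0.2,3,0,0,0,0, 0,0.4,6,0,0,0,0, 0,0.6,9,0,0,0,0, 0,0.8,12.5,0,0,0,0, 0,1,16,0,0,0,0]';python3 -m crank '[0,0.2,3.5,0,0,0,0, 0,0.4,7,0,0,0,0, 0,0.6,10.5,0,0,0,0, 0,0.8,14,0,0,0,0, 0,1,17.5,0,0,0,0]';python3 -m crank '[0,0.1,3,0,0,0,3, 0,0.2,6,0,0,0,6, 0,0.3,9,0,0,0,9, 0,0.3,11.5,0,0,0,11.5, 0,0.3,12.5,0,0,0,11.5]'; python3 -c "
from h import *
st();go(550,-231.6,120,-8.5)"
```

```text
time_s: 4.83
ee_pos: [502.4, 230.1, 335.5]
tcp_rot: [-3.139, -0.086, -0.001]
ft_force: [1.0, 0.9, -4.1]
grip_width: 39.0
grasp_force: 62.6
time_s: 5.25
ee_pos: [521.1, 67.9, 333.5]
tcp_rot: [-3.14, -0.083, -0.001]
ft_force: [1.1, -0.5, -4.1]
grip_width: 39.0
grasp_force: 62.4
time_s: 5.67
ee_pos: [540.2, -106.7, 333.5]
tcp_rot: [-3.14, -0.082, -0.001]
ft_force: [0.9, -0.3, -5.5]
grip_width: 38.7
grasp_force: 62.4
time_s: 6.08
ee_pos: [549.5, -233.6, 333.1]
tcp_rot: [3.131, -0.244, 0.0]
ft_force: [-0.1, 0.3, -5.3]
grip_width: 38.4
grasp_force: 62.3
6.0833 [ 549.5 -233.6  333.1] [ 3.131 -0.244  0.   ] [-0.1  0.3 -5.3] 38.425442307112554 62.34859496355057
shift [ 0.02 -0.22  5.81] turn [ 0.06 -0.02 -0.4 ]
```

```bash
python3 -m crank '[0,0,-0.1,1.5,0,0,-0.4, 0,0,-0.2,3,0,0,-0.4, 0,0,-0.2,4,0,0,-0.4, 0,0,-0.2,4,0,0,-0.4, 0,0,-0.2,4,0,0,-0.4]';python3 -m crank '[0,0,0,0,0,0,0, 0,0,0,0,0,0,0, 0,0,0,0,0,0,0, 0,0,0,0,0,0,0, 0,0,0,0,0,0,0]'; python3 -c "
from h import *
import pickle
st();d={n:cam(n,n+'3.png') for n in ('wrist','top','side')};pickle.dump(d,open('c3.pkl','wb'))
st()
a=d['side']['pixels'][100:240,280:440];b=d['wrist']['pixels'][:300,150:450]
a=cv2.resize(a,(400,350));b=cv2.resize(b,(400,400))
o=np.zeros((400,800,3),np.uint8);o[:350,:400]=a;o[:,400:]=b
cv2.imwrite('pics/m3.png',o[:,:,::-1])"
```

```text
time_s: 6.5
ee_pos: [550.4, -227.4, 292.6]
tcp_rot: [-3.133, 0.221, 0.001]
ft_force: [0.6, -0.9, -4.7]
grip_width: 39.3
grasp_force: 62.2
time_s: 6.92
ee_pos: [550.4, -227.8, 293.0]
tcp_rot: [3.134, -0.222, 0.001]
ft_force: [0.7, -0.8, -4.9]
grip_width: 38.9
grasp_force: 62.3
6.9167 [ 550.4 -227.8  293. ] [ 3.134e+00 -2.220e-01  1.000e-03] [ 0.7 -0.8 -4.9] 38.88181425737112 62.251684963703156
7.0667 [ 550.4 -227.8  292.7] [-3.134  0.223 -0.   ] [-0.1 -0.  -4.5] 38.84907411340239 62.25118428468704
```

View pics/m3.png

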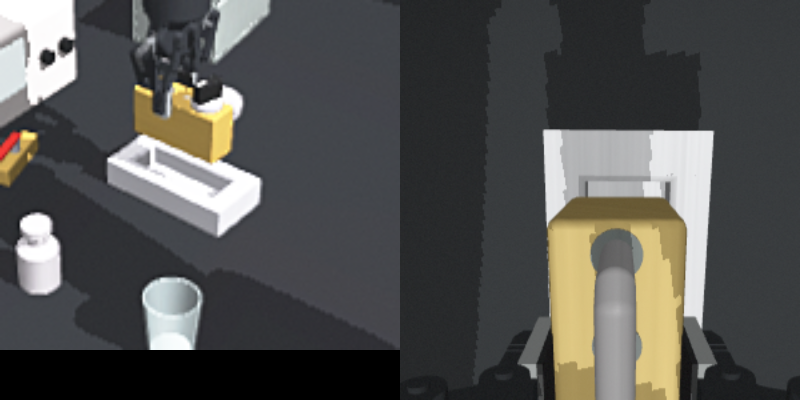

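The picture shows the lock held level above the block in line with the slot. In the wrist view its far-face underside edge is near mosaic (571..663,197), just short of the slot's end. I'll measure the offset in the tool frame.

```bash
python3 - <<'E'
from h import *
import pickle
c=pickle.load(open('c3.pkl','rb'))['wrist']; im=c['pixels']; hsv=cv2.cvtColor(im,cv2.COLOR_RGB2HSV);g=cv2.cvtColor(im,cv2.COLOR_RGB2GRAY)
m=cv2.inRange(hsv,(14,70,60),(35,255,255))
for r in range(146,178,3):
    x=np.flatnonzero(m[r,240:390])+240; print('lock',r,(x.min(),x.max()) if len(x) else None)
for r in (105,120,130,137,142): print('g',r,g[r,252:394].tolist())
print('col',g[90:160,330].tolist())
E
```

```text
lock 146 None
lock 149 (np.int64(280), np.int64(348))
lock 152 (np.int64(276), np.int64(351))
lock 155 (np.int64(274), np.int64(353))
lock 158 (np.int64(271), np.int64(356))
lock 161 (np.int64(268), np.int64(358))
lock 164 (np.int64(265), np.int64(361))
lock 167 (np.int64(262), np.int64(363))
lock 170 (np.int64(261), np.int64(364))
lock 173 (np.int64(260), np.int64(364))
lock 176 (np.int64(260), np.int64(364))
g 105 [59, 59, 60, 60, 60, 117, 232, 232, 231, 230, 230, 231, 232, 233, 231, 229, 229, 229, 230, 230, 179, 178, 178, 180, 182, 183, 182, 181, 180, 180, 180, 180, 180, 180, 182, 180, 179, 180, 183, 181, 181, 182, 181, 182, 182, 182, 182, 181, 179, 179, 181, 180, 180, 179, 178, 177, 179, 181, 179, 180, 180, 182, 182, 183, 183, 183, 182, 182, 182, 182, 185, 183, 182, 184, 186, 185, 185, 184, 184, 185, 186, 187, 185, 184, 183, 182, 233, 232, 232, 231, 233, 233, 233, 233, 232, 231, 232, 234, 234, 232, 232, 232, 231, 230, 229, 230, 231, 232, 233, 229, 228, 227, 226, 231, 236, 234, 232, 232, 233, 235, 236, 235, 231, 232, 234, 234, 234, 234, 233, 233, 234, 234, 211, 65, 59, 60, 62, 59,
[... 2442 characters left out ...]
82, 182, 182, 179, 179, 178, 177, 176, 177, 177, 180, 178, 176, 173, 185, 228, 233, 232, 230, 231, 233, 233, 232, 229, 231, 233, 232, 225, 182, 181, 181, 91, 87, 87, 114, 191, 198, 203, 209, 219, 231, 229, 227, 225, 224, 228, 233, 233, 231, 232, 233, 233, 233, 232, 229, 229, 232, 232, 233, 232, 232, 231, 232, 232, 203, 62, 58, 59, 61, 61, 59, 61, 58, 59, 59, 60]
col [38, 39, 40, 40, 43, 42, 41, 78, 176, 184, 184, 184, 184, 184, 184, 184, 183, 184, 185, 184, 185, 184, 184, 184, 183, 183, 184, 182, 182, 184, 183, 184, 183, 183, 184, 183, 183, 184, 183, 183, 183, 178, 157, 154, 154, 153, 173, 177, 177, 176, 175, 175, 176, 177, 176, 175, 175, 144, 100, 87, 89, 89, 91, 91, 89, 88, 89, 90, 92, 93]
```

```bash
python3 - <<'E'
from h import *
import pickle
c=pickle.load(open('c3.pkl','rb'))['wrist']
s=manip.read_state();Rm=R.from_rotvec(s['tcp_rot']).as_matrix();p0=np.array(s['ee_pos'])
t=lambda u,v,z:(Rm.T@(onz(c,u,v,z)-p0))[:2]
ang=lambda a,b:np.degrees(np.arctan2(*(b-a)[::-1]))
for r,a,b in ((105,257,384.3),(120,257.7,383.6),(137,258.4,382.7),(142,258.8,382.4)): print('block',r,t(a,r,35).round(1),t(b,r,35).round(1))
print('ang',ang(t(258.8,142,35),t(257,105,35)),ang(t(382.4,142,35),t(384.3,105,35)))
print('far',t(330,97,35).round(1),t(290,97,35).round(1),'mouthfar',t(330,131.2,35).round(1),'mouth sides',t(284,137,35).round(1),t(357.5,137,35).round(1))
for z in (77,79,81): print('lockbot',z,t(279.7,148,z).round(1),t(349,148,z).round(1))
for z in (139,141): print('locktop',z,t(260,170,z).round(1),t(364.7,170,z).round(1))
E
```

```text
block 105 [ 69.1 -38. ] [69.  46.4]
block 120 [ 59.4 -37.9] [59.4 46.4]
block 137 [ 48.2 -37.9] [48.1 46.4]
block 142 [ 44.8 -37.8] [44.8 46.4]
ang -0.3956599458426617 -0.12031959565226875
far [74.1 10.3] [ 74.1 -16. ] mouthfar [52.  10.6] mouth sides [ 48.2 -20.6] [48.1 29.3]
lockbot 77 [ 45.3 -19.6] [45.3 19.1]
lockbot 79 [ 45.5 -19.4] [45.5 18.9]
lockbot 81 [ 45.8 -19.2] [45.7 18.7]
locktop 139 [ 43.8 -21.3] [43.8 18.4]
locktop 141 [ 44.2 -20.9] [44.1 18.1]
```

```bash
python3 -m crank '[0,0.1,0.2,1,0,0,0, 0,0.2,0.45,2.5,0,0,0, 0,0.2,0.45,3.9,0,0,0, 0,0.2,0.45,3.9,0,0,0, 0,0.2,0.45,3.9,0,0,0]';python3 -m crank '[0,0,0,0.3,0,0,0, 0,0,0,0.6,0,0,0, 0,0,0,0.9,0,0,0, 0,0,0,1.2,0,0,0, 0,0,0,1.4,0,0,0]'
```

```text
time_s: 7.48
ee_pos: [551.4, -232.5, 252.7]
tcp_rot: [-3.133, 0.223, 0.003]
ft_force: [-0.4, -0.1, -4.2]
grip_width: 39.0
grasp_force: 62.2
time_s: 7.9
ee_pos: [551.6, -232.5, 239.4]
tcp_rot: [-3.134, 0.223, -0.0]
ft_force: [-0.8, -0.0, -3.7]
grip_width: 38.8
grasp_force: 62.5
```

```bash
python3 -m crank '[0,0,0,0.4,0,0,0, 0,0,0,0.8,0,0,0, 0,0,0,1.2,0,0,0, 0,0,0,1.5,0,0,0, 0,0,0,1.6,0,0,0]';python3 -m crank '[0,0,0,0.1,0,0,0, 0,0,0,0.2,0,0,0, 0,0,0,0.3,0,0,0, 0,0,0,0.4,0,0,0, 0,0,0,0.4,0,0,0]'
```

```text
time_s: 8.32
ee_pos: [551.5, -232.5, 222.9]
tcp_rot: [-3.133, 0.223, 0.001]
ft_force: [0.3, 0.5, -4.5]
grip_width: 38.8
grasp_force: 62.5
time_s: 8.73
ee_pos: [551.8, -232.8, 221.6]
tcp_rot: [3.133, -0.223, 0.001]
ft_force: [-12.0, 2.8, 29.1]
grip_width: 38.8
grasp_force: 66.8
```

```bash
python3 -m crank '[0,0,0,-0.2,0,0,0, 0,0,0,-0.2,0,0,0, 0.5,0,0,-0.2,0,0,0, 1,0,0,-0.2,0,0,0, 1,0,0,-0.2,0,0,0]';python3 -m crank '[1,0,0,0,0,0,0, 1,0,0,-1,0,0,0, 1,0,0,-3.5,0,0,0, 1,-2,0,-7,0,0,0, 1,-4,0,-10,0,0,0]';python3 -m crank '[1,-2,0,-3,0,0,0, 1,-4,0,-5,0,0,0, 1,-5,0,-5,0,0,0, 1,-5,0,-5,0,0,0, 1,-5,0,-5,0,0,0]';python3 -m crank '[1,0,0,0,0,0,0, 1,0,0,0,0,0,0, 1,0,0,0,0,0,0, 1,0,0,0,0,0,0, 1,0,0,0,0,0,0]'; python3 -c "
from h import *
import pickle
d={n:cam(n,n+'4.png') for n in ('wrist','side')};pickle.dump(d,open('c4.pkl','wb'))
st()
a=d['side']['pixels'][100:240,280:440];b=d['wrist']['pixels'][:300,150:450]
a=cv2.resize(a,(400,350));b=cv2.resize(b,(400,400))
o=np.zeros((400,800,3),np.uint8);o[:350,:400]=a;o[:,400:]=b
cv2.imwrite('pics/m4.png',o[:,:,::-1])"
```

```text
time_s: 9.15
ee_pos: [551.9, -232.6, 221.7]
tcp_rot: [-3.134, 0.223, -0.001]
ft_force: [0.6, -0.1, 0.3]
grip_width: 65.5
grasp_force: 0.0
time_s: 9.57
ee_pos: [512.1, -226.6, 323.3]
tcp_rot: [-3.133, 0.221, -0.0]
ft_force: [0.6, -1.0, 0.6]
grip_width: 85.5
grasp_force: 0.0
time_s: 9.98
ee_pos: [462.5, -219.8, 372.0]
tcp_rot: [3.133, -0.223, 0.001]
ft_force: [0.1, -0.3, -1.0]
grip_width: 85.7
grasp_force: 0.0
time_s: 10.4
ee_pos: [462.9, -219.8, 371.1]
tcp_rot: [-3.133, 0.222, 0.001]
ft_force: [-1.0, -0.1, 0.1]
grip_width: 85.3
grasp_force: 0.0
10.5 [ 462.7 -219.8  371.3] [-3.133e+00  2.220e-01  1.000e-03] [ 0.  -0.1  0.3] 85.27100009550904 0.0
```

View pics/m4.png

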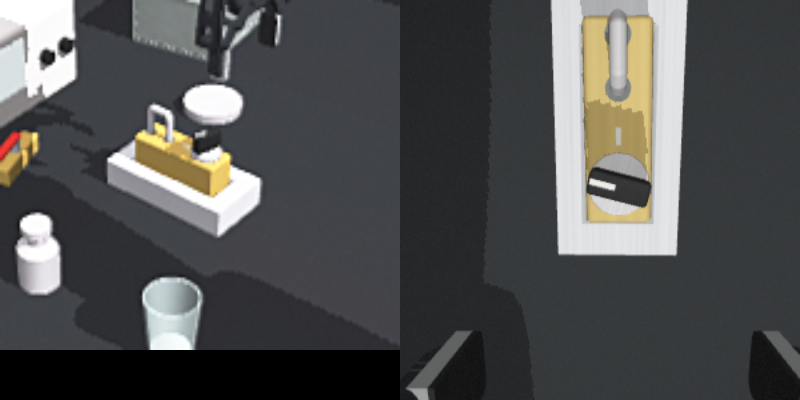

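The lock stands level in the slot. In the mosaic the dial is at (619,184), with the bar's pointer to the left at (592,183), and the shackle is at (619,55). I'll measure the dial axis, bar angle and bow.

```bash
python3 - <<'E'
from h import *
import pickle
c=pickle.load(open('c4.pkl','rb'))['wrist']; im=c['pixels']; hsv=cv2.cvtColor(im,cv2.COLOR_RGB2HSV)
x0,y0=285,108
sub=hsv[y0:170,x0:345]
dark=((sub[...,2]<120)&(sub[...,1]<90)).astype(np.uint8)*255
k=max(cv2.findContours(dark,0,1)[0],key=cv2.contourArea)
print('dark',cv2.minAreaRect(k),k[:,0].min(0)+[x0,y0],k[:,0].max(0)+[x0,y0])
yel=cv2.inRange(hsv,(12,70,60),(35,255,255))
for r in (20,60,100,163): 
    x=np.flatnonzero(yel[r,270:360])+270; print('yel',r,x.min(),x.max())
for cc in (295,305,325,335):
    x=np.flatnonzero(yel[0:200,cc]); print('ycol',cc,x.min(),x.max())
g=im.min(2)
for r in range(120,160,2): print(r,g[r,286:344:2].tolist())
E
```

```text
dark ((28.65575408935547, 31.736286163330078), (47.74981689453125, 21.203441619873047), 14.620874404907227) [290 125] [338 154]
yel 20 287 339
yel 60 288 338
yel 100 289 338
yel 163 290 337
ycol 295 12 166
ycol 305 12 166
ycol 325 12 165
ycol 335 12 165
120 [189, 189, 73, 85, 89, 89, 89, 160, 168, 167, 169, 167, 168, 168, 167, 171, 169, 171, 167, 172, 170, 145, 90, 95, 129, 113, 95, 181, 221]
122 [187, 189, 74, 87, 87, 89, 158, 167, 168, 168, 169, 167, 166, 166, 169, 171, 169, 169, 165, 171, 168, 169, 159, 92, 130, 114, 94, 182, 222]
124 [189, 188, 73, 86, 87, 160, 162, 169, 167, 167, 168, 165, 166, 167, 167, 171, 169, 168, 167, 169, 167, 165, 168, 119, 91, 114, 91, 181, 221]
126 [189, 188, 74, 84, 38, 21, 29, 67, 97, 143, 167, 166, 167, 166, 168, 169, 170, 167, 170, 169, 166, 165, 166, 165, 93, 114, 91, 182, 222]
128 [190, 186, 101, 73, 40, 42, 37, 33, 29, 21, 24, 67, 97, 141, 169, 169, 169, 165, 169, 167, 167, 165, 166, 166, 139, 113, 120, 183, 222]
130 [190, 186, 105, 32, 51, 54, 53, 55, 49, 42, 38, 32, 28, 21, 34, 67, 99, 163, 169, 165, 164, 166, 166, 166, 166, 105, 124, 182, 221
[... 1203 characters left out ...]
17, 175, 214, 216, 216, 213, 215, 210, 208, 176, 90, 46, 48, 46, 49, 50, 49, 51, 53, 52, 54, 46, 108, 155, 205, 222]
152 [200, 189, 90, 116, 123, 194, 215, 215, 214, 215, 214, 219, 218, 217, 207, 210, 173, 91, 47, 47, 48, 50, 49, 50, 42, 111, 154, 205, 221]
154 [201, 188, 88, 115, 124, 124, 198, 214, 213, 215, 216, 219, 216, 217, 213, 220, 215, 214, 211, 207, 173, 91, 46, 45, 76, 111, 154, 206, 221]
156 [201, 189, 85, 116, 125, 125, 124, 197, 215, 215, 216, 220, 218, 215, 216, 218, 214, 215, 216, 218, 219, 172, 124, 125, 130, 112, 154, 206, 221]
158 [203, 191, 83, 115, 124, 124, 126, 125, 174, 212, 220, 219, 216, 213, 220, 217, 215, 216, 222, 191, 138, 125, 128, 129, 130, 111, 154, 213, 221]
```

```bash
python3 - <<'E'
from h import *
import pickle
c=pickle.load(open('c4.pkl','rb'))['wrist']
w=lambda u,v,z: onz(c,u,v,z)[:2]
ang=lambda a,b:np.degrees(np.arctan2(*(b-a)[::-1]))
F=(w(287,12,70)+w(339.5,12,70))/2; B=(w(290.3,165.7,70)+w(337.5,165.7,70))/2
ctr=(F+B)/2; yaw=ang(B,F); u=np.array([np.cos(np.radians(yaw)),np.sin(np.radians(yaw))])
print('lock',ctr.round(1),yaw,np.linalg.norm(F-B),'dial pred',(ctr-34*u).round(1),'bow pred',(ctr+34*u).round(1))
print('bar c',w(314.2,141,102.5).round(1))
a=[ang(w(330,154.5,102.5),w(295.5,146,102.5)),ang(w(334,138,102.5),w(297,128,102.5)),ang(w(312,141.5,102.5),w(292,136.8,102.5))]
print('bar angles',a,'rel',np.array(a)-yaw)
E
python3 -c "
from h import *
go(504,-225.5,140,-8.5+79-90)
s=manip.read_state();print(s['joint_pos'])"
```

```text
lock [ 540.3 -230.4] -7.834076083938127 114.12131176012082 dial pred [ 506.6 -225.7] bow pred [ 574. -235.]
bar c [ 506.6 -225.9]
bar angles [np.float64(68.06683167306394), np.float64(66.99007171712539), np.float64(68.76670988639943)] rel [75.90090776 74.8241478  76.60078597]
shift [ 4.17 -0.02  7.63] turn [-1.000e-02  3.000e-02  1.138e+01]
[ 0.46569802  0.20486129 -0.16767287  1.99266229  0.04163665  0.94782239
 -1.43530357]
```

```bash
python3 -m crank '[0.45,1,0,1,0,0,-7, 0.45,2.5,0,3,0,0,-14, 0.45,4,0,5,0,0,-21, 0.45,4.4,0,6.5,0,0,-28, 0.45,4.4,0,7,0,0,-35]';python3 -m crank '[0.45,0,0,0,0,0,-7, 0.45,0,0,0,0,0,-14, 0.45,0,0,0,0,0,-21, 0.45,0,0,0,0,0,-28, 0.45,0,0,0,0,0,-35]';python3 -m crank '[0.45,0,0,0,0,0,-6, 0.45,0,0,0,0,0,-6, 0.45,0,0,0,0,0,-6, 0.45,0,0,0,0,0,-6, 0.45,0,0,0,0,0,-6]'; python3 -c "
from h import *
st();go(506.6,-225.8,99.5,67.9)
s=manip.read_state();print(s['joint_pos'])"
```

```text
time_s: 10.92
ee_pos: [506.7, -225.7, 299.2]
tcp_rot: [-3.051, -0.74, 0.003]
ft_force: [-0.7, 0.8, -0.2]
grip_width: 38.4
grasp_force: 0.0
time_s: 11.33
ee_pos: [506.2, -226.0, 301.5]
tcp_rot: [-2.69, -1.623, -0.0]
ft_force: [-0.6, -0.9, -1.2]
grip_width: 38.5
grasp_force: 0.0
time_s: 11.75
ee_pos: [506.2, -226.0, 301.6]
tcp_rot: [-2.609, -1.75, -0.0]
ft_force: [-0.1, 0.4, -0.8]
grip_width: 38.4
grasp_force: 0.0
11.75 [ 506.2 -226.   301.6] [-2.609 -1.75  -0.   ] [-0.1  0.4 -0.8] 38.427831036676736 0.0
shift [0.03 0.03 4.71] turn [ 0.   -0.   -0.18]
[ 0.63911191  0.37872905 -0.40819432  1.95222931  0.19678711  0.8488406
 -0.26283308]
```

```bash
python3 -m crank '[0.45,0,0,1.5,0,0,0, 0.45,0,0,3,0,0,0, 0.45,0,0,4.2,0,0,0, 0.45,0,0,4.7,0,0,0, 0.45,0,0,4.7,0,0,0]';python3 -m crank '[0.3,0,0,0,0,0,0, 0.2,0,0,0,0,0,0, 0.1,0,0,0,0,0,0, 0,0,0,0,0,0,0, 0,0,0,0,0,0,0]';python3 -m crank '[0,0,0,0,0,0,0, 0,0,0,0,0,0,0, 0,0,0,0,0,0,0, 0,0,0,0,0,0,0, 0,0,0,0,0,0,0]'; python3 -c "
from h import *
st();go(506.6,-225.8,99.5,67.9)"
```

```text
time_s: 12.17
ee_pos: [505.9, -225.8, 253.5]
tcp_rot: [-2.605, -1.752, 0.002]
ft_force: [-0.3, 0.5, -0.5]
grip_width: 38.3
grasp_force: 0.0
time_s: 12.58
ee_pos: [506.4, -226.0, 255.5]
tcp_rot: [2.606, 1.753, 0.001]
ft_force: [-2.4, 1.8, 7.0]
grip_width: 12.5
grasp_force: 58.9
time_s: 13.0
ee_pos: [506.4, -226.1, 255.5]
tcp_rot: [2.606, 1.753, 0.001]
ft_force: [-2.0, 2.2, 7.4]
grip_width: 12.7
grasp_force: 58.9
13.0 [ 506.4 -226.1  255.5] [2.606e+00 1.753e+00 1.000e-03] [-2.   2.2  7.4] 12.695112753647923 58.875542879104614
shift [0.03 0.01 0.1 ] turn [ 0.06  0.   -0.03]
```

```bash
python3 -m crank '[0,0,0,0,0,0,4, 0,0,0,0,0,0,9, 0,0,0,0,0,0,14, 0,0,0,0,0,0,19, 0,0,0,0,0,0,24]';python3 -m crank '[0,0,0,0,0,0,5, 0,0,0,0,0,0,10, 0,0,0,0,0,0,15, 0,0,0,0,0,0,20, 0,0,0,0,0,0,25]';python3 -m crank '[0,0,0,0,0,0,5, 0,0,0,0,0,0,10, 0,0,0,0,0,0,15, 0,0,0,0,0,0,20, 0,0,0,0,0,0,25]';python3 -m crank '[0,0,0,0,0,0,1, 0,0,0,0,0,0,2, 0,0,0,0,0,0,2.5, 0,0,0,0,0,0,2.5, 0,0,0,0,0,0,2.5]'; python3 -c "
from h import *
s=st();print(s['wrist_torque'],s['joint_pos']);go(506.6,-225.8,99.5,-8.3)"
```

```text
time_s: 13.42
ee_pos: [506.5, -226.2, 255.5]
tcp_rot: [2.916, 1.167, 0.002]
ft_force: [-1.2, -0.2, 4.3]
grip_width: 12.6
grasp_force: 58.7
time_s: 13.83
ee_pos: [506.6, -226.3, 255.5]
tcp_rot: [3.099, 0.508, 0.002]
ft_force: [0.4, -1.2, 3.8]
grip_width: 12.7
grasp_force: 58.6
time_s: 14.25
ee_pos: [506.6, -226.5, 255.5]
tcp_rot: [3.136, -0.175, 0.003]
ft_force: [0.4, -2.1, 3.6]
grip_width: 12.9
grasp_force: 58.6
time_s: 14.67
ee_pos: [506.6, -226.5, 255.4]
tcp_rot: [3.132, -0.233, 0.003]
ft_force: [-0.2, -2.7, 6.9]
grip_width: 12.6
grasp_force: 58.9
14.6667 [ 506.6 -226.5  255.4] [ 3.132e+00 -2.330e-01  3.000e-03] [-0.2 -2.7  6.9] 12.630752735870956 58.936614990234375
[-0.64099417  0.02661121 -0.01695242] [ 0.36857776  0.41693356 -0.0789225   1.99785802  0.04857276  0.72665462
 -1.45908735]
shift [-0.01 -0.07  0.09] turn [ 0.03 -0.1  -0.2 ]
```

```bash
python3 -m crank '[0.2,0,0,0,0,0,0, 0.45,0,0,0,0,0,0, 0.45,0,0,0,0,0,0, 0.45,0,0,-1,0,0,0, 0.45,0,0,-3.5,0,0,0]';python3 -m crank '[0.45,-1,0,-2,0,0,0, 0.45,-3,0,-5,0,0,0, 0.45,-4.4,0,-8,0,0,0, 0.45,-4.4,0,-8,0,0,0, 0.45,-4.4,0,-8,0,0,0]';python3 -m crank '[0.45,0,0,0,0,0,0, 0.45,0,0,0,0,0,0, 0.45,0,0,0,0,0,0, 0.45,0,0,0,0,0,0, 0.45,0,0,0,0,0,0]'; python3 -c "
from h import *
import pickle
d={n:cam(n,n+'5.png') for n in ('wrist','side')};pickle.dump(d,open('c5.pkl','wb'))
st()
a=d['side']['pixels'][100:240,280:440];b=d['wrist']['pixels'][:200,210:410]
a=cv2.resize(a,(400,350));b=cv2.resize(b,(400,400))
o=np.zeros((400,800,3),np.uint8);o[:350,:400]=a;o[:,400:]=b
cv2.imwrite('pics/m5.png',o[:,:,::-1])"
```

```text
time_s: 15.08
ee_pos: [505.2, -225.6, 287.9]
tcp_rot: [-3.131, 0.235, 0.008]
ft_force: [0.0, -0.1, -0.3]
grip_width: 38.4
grasp_force: 0.0
time_s: 15.5
ee_pos: [462.4, -219.5, 372.1]
tcp_rot: [3.132, -0.236, 0.006]
ft_force: [0.7, 0.4, -0.4]
grip_width: 38.8
grasp_force: 0.0
time_s: 15.92
ee_pos: [462.8, -219.4, 369.0]
tcp_rot: [-3.132, 0.236, 0.002]
ft_force: [0.8, -1.0, 0.6]
grip_width: 38.2
grasp_force: 0.0
16.0167 [ 462.7 -219.4  369.2] [-3.132e+00  2.360e-01  1.000e-03] [-0.7 -0.7 -0.2] 38.46548117006232 0.0
```

View pics/m5.png

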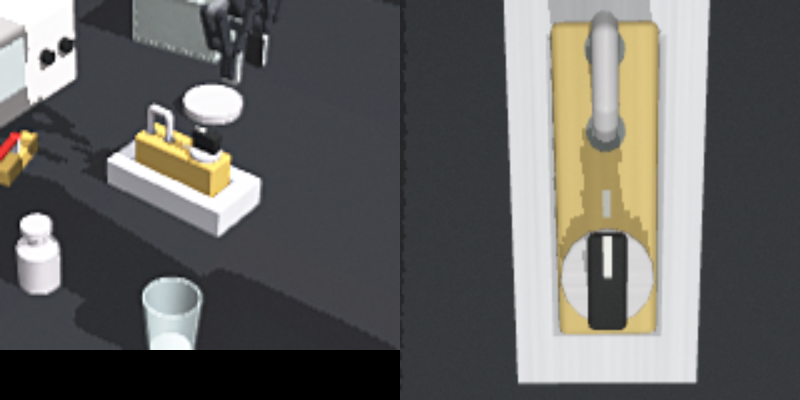

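Wrist view: the pointer at (607,255) lies in line with the index at (606,205), towards the shackle at (605,80). The lock is still seated. Now the bow.

```bash
python3 -c "
from h import *
import pickle
c=pickle.load(open('c5.pkl','rb'))['wrist']
for v in (15,37,60): print(onz(c,210+604.5/2-200,v,108.5).round(1))
print(proj(c,[573.9,-235.6,108.5]))
go(573.9,-235.6,140,-8.4); go(573.9,-235.6,104,-8.4)"
```

```text
[ 584.5 -236.3  108.5]
[ 572.  -234.4  108.5]
[ 558.6 -232.4  108.5]
[[313.61844211  33.52833786]]
shift [11.24 -0.06  7.41] turn [-0.02  0.05 -0.22]
shift [11.24 -0.06 11.01] turn [-0.02  0.05 -0.22]
```

```bash
python3 -m crank '[0.45,3,0,0,0,0,0, 0.45,6,0,2,0,0,0, 0.45,9,-0.1,4,0,0,0, 0.45,11.2,-0.1,6.5,0,0,0, 0.45,11.2,-0.1,7.4,0,0,0]';python3 -m crank '[0.45,0,0,1,0,0,0, 0.45,0,0,2.2,0,0,0, 0.45,0,0,3.2,0,0,0, 0.45,0,0,3.6,0,0,0, 0.45,0,0,3.6,0,0,0]';python3 -m crank '[0.3,0,0,0,0,0,0, 0.2,0,0,0,0,0,0, 0.1,0,0,0,0,0,0, 0,0,0,0,0,0,0, 0,0,0,0,0,0,0]';python3 -m crank '[0,0,0,0,0,0,0, 0,0,0,0,0,0,0, 0,0,0,0,0,0,0, 0,0,0,0,0,0,0, 0,0,0,0,0,0,0]'
```

```text
time_s: 16.43
ee_pos: [576.3, -234.7, 291.9]
tcp_rot: [-3.132, 0.233, 0.003]
ft_force: [-1.3, 1.1, -0.7]
grip_width: 38.2
grasp_force: 0.0
time_s: 16.85
ee_pos: [572.9, -235.3, 259.1]
tcp_rot: [-3.132, 0.237, 0.002]
ft_force: [-0.8, 0.0, 1.3]
grip_width: 38.5
grasp_force: 0.0
time_s: 17.27
ee_pos: [573.7, -235.5, 260.5]
tcp_rot: [3.132, -0.236, 0.002]
ft_force: [-1.8, -1.6, 8.0]
grip_width: 7.2
grasp_force: 58.8
time_s: 17.68
ee_pos: [573.7, -235.5, 260.5]
tcp_rot: [3.132, -0.236, 0.002]
ft_force: [-0.9, -0.8, 7.5]
grip_width: 7.1
grasp_force: 58.8
```

```bash
python3 -m crank '[0,0,0,-0.3,0,0,0, 0,0,0,-0.6,0,0,0, 0,0,0,-0.9,0,0,0, 0,0,0,-1.2,0,0,0, 0,0,0,-1.5,0,0,0]';python3 -m crank '[0,0,0,-0.2,0,0,0, 0,0,0,-0.4,0,0,0, 0,0,0,-0.5,0,0,0, 0,0,0,-0.6,0,0,0, 0,0,0,-0.7,0,0,0]';python3 -m crank '[0,0,0,-0.1,0,0,0, 0,0,0,-0.1,0,0,0, 0,0,0,-0.1,0,0,0, 0,0,0,-0.1,0,0,0, 0,0,0,-0.1,0,0,0]'; python3 -c "
from h import *
import pickle
st()
c=cam('side','s6.png')
for n,c in (('open',c),('before',pickle.load(open('c5.pkl','rb'))['side'])):
    hsv=cv2.cvtColor(c['pixels'],cv2.COLOR_RGB2HSV); m=cv2.inRange(hsv[100:200,280:400],(18,100,60),(32,255,255)); N,l,s,_=cv2.connectedComponentsWithStats(m); print(n,[x.tolist() for x in s[1:] if x[4]>80])
cv2.imwrite('pics/s6c.png',cv2.resize(manip.read_camera('side')['pixels'][90:200,300:400],(600,600))[:,:,::-1])"
```

```text
time_s: 18.1
ee_pos: [573.5, -235.2, 275.0]
tcp_rot: [-3.133, 0.236, -0.0]
ft_force: [1.3, -1.1, -1.2]
grip_width: 6.9
grasp_force: 58.4
time_s: 18.52
ee_pos: [573.5, -235.2, 281.7]
tcp_rot: [-3.133, 0.236, 0.0]
ft_force: [0.1, -0.6, -2.1]
grip_width: 6.8
grasp_force: 58.4
time_s: 18.93
ee_pos: [573.6, -235.2, 282.6]
tcp_rot: [-3.133, 0.236, -0.0]
ft_force: [1.1, 0.1, -1.4]
grip_width: 7.0
grasp_force: 58.6
18.9333 [ 573.6 -235.2  282.6] [-3.133  0.236 -0.   ] [ 1.1  0.1 -1.4] 6.983885649196349 58.565216436982155
open [[54, 49, 39, 30, 548], [0, 52, 15, 23, 169]]
before [[54, 49, 39, 30, 552], [0, 52, 15, 23, 169]]
```

```bash
python3 -m crank '[0,0,0,-0.2,0,0,0, 0,0,0,-0.4,0,0,0, 0,0,0,-0.6,0,0,0, 0,0,0,-0.8,0,0,0, 0,0,0,-1,0,0,0]';python3 -m crank '[0,0,0,-0.4,0,0,0, 0,0,0,-0.8,0,0,0, 0,0,0,-1.2,0,0,0, 0,0,0,-1.6,0,0,0, 0,0,0,-2,0,0,0]';python3 -m crank '[0,0,0,-1,0,0,0, 0,0,0,-2,0,0,0, 0,0,0,-3.2,0,0,0, 0,0,0,-4.4,0,0,0, 0,0,0,-5.6,0,0,0]'; python3 -c "
from h import *
st()
c=cam('side');cv2.imwrite('pics/s7.png',cv2.resize(c['pixels'][40:220,280:460],(600,600))[:,:,::-1])"
```

```text
time_s: 19.45
ee_pos: [573.4, -235.2, 292.7]
tcp_rot: [-3.133, 0.236, 0.0]
ft_force: [-0.3, 0.5, -5.4]
grip_width: 7.0
grasp_force: 58.4
time_s: 19.87
ee_pos: [573.6, -235.2, 313.2]
tcp_rot: [-3.133, 0.236, -0.0]
ft_force: [-0.4, 0.2, -5.2]
grip_width: 6.8
grasp_force: 58.4
time_s: 20.28
ee_pos: [573.6, -235.2, 370.3]
tcp_rot: [3.133, -0.236, 0.001]
ft_force: [0.1, -0.6, -5.4]
grip_width: 7.1
grasp_force: 58.4
20.2833 [ 573.6 -235.2  370.3] [ 3.133e+00 -2.360e-01  1.000e-03] [ 0.1 -0.6 -5.4] 7.072925697734674 58.39762061834335
```

View pics/s7.png

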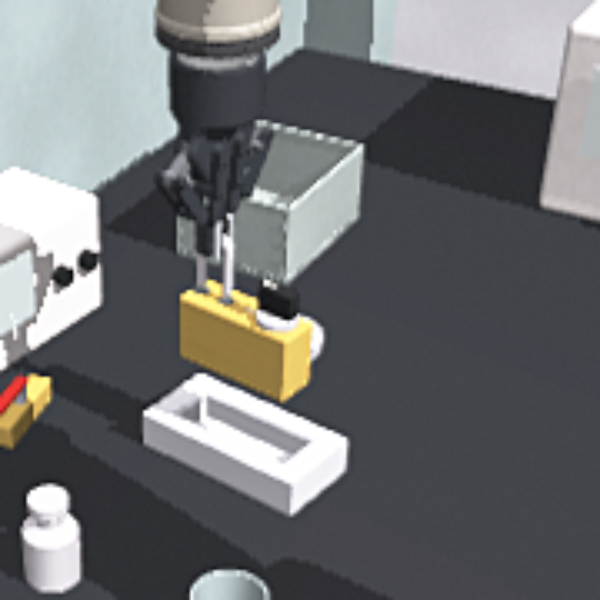

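The lock hangs upright by its open shackle, body at (245,345), out of the slot. Nothing else has moved. I'll lift it higher and settle.

```bash
python3 -m crank '[0,0,0,-2,0,0,0, 0,0,0,-4.5,0,0,0, 0,0,0,-7,0,0,0, 0,0,0,-9.5,0,0,0, 0,0,0,-11,0,0,0]';python3 -m crank '[0,0,0,0,0,0,0, 0,0,0,0,0,0,0, 0,0,0,0,0,0,0, 0,0,0,0,0,0,0, 0,0,0,0,0,0,0]';python3 -m crank '[0,0,0,0,0,0,0, 0,0,0,0,0,0,0, 0,0,0,0,0,0,0, 0,0,0,0,0,0,0, 0,0,0,0,0,0,0]'; python3 -c "
from h import *
st()
c=cam('side');cv2.imwrite('pics/s8.png',cv2.resize(c['pixels'][0:180,280:460],(600,600))[:,:,::-1])
# predicted lock corners if upright, yaw -8.4
a=np.radians(-8.4);u=np.array([np.cos(a),np.sin(a),0]);v=np.array([-u[1],u[0],0]);z0=manip.read_state()['ee_pos'][2]-282.6+8
C=np.array([573.6,-235.2,z0])-34*u
P=[C+58*i*u+20*v+k for i in(1,-1) for k in (np.array([0,0,0]),np.array([0,0,62]))]
print(z0,((proj(c,P)-[280,0])*600/180).round().tolist())"
```

```text
time_s: 20.75
ee_pos: [573.6, -235.3, 481.9]
tcp_rot: [3.132, -0.236, 0.004]
ft_force: [-0.0, -0.4, -4.9]
grip_width: 6.5
grasp_force: 59.2
time_s: 21.17
ee_pos: [573.4, -235.2, 477.3]
tcp_rot: [-3.132, 0.236, 0.003]
ft_force: [-0.5, 0.1, -5.1]
grip_width: 6.8
grasp_force: 59.2
time_s: 21.58
ee_pos: [573.5, -235.2, 478.6]
tcp_rot: [-3.133, 0.236, 0.0]
ft_force: [0.4, 1.0, -5.0]
grip_width: 7.1
grasp_force: 59.2
21.5833 [ 573.5 -235.2  478.6] [-3.133  0.236  0.   ] [ 0.4  1.  -5. ] 7.11685786907932 59.17395181953907
203.98577818637688 [[177.0, 379.0], [177.0, 311.0], [288.0, 423.0], [292.0, 353.0]]
```

View pics/s8.png

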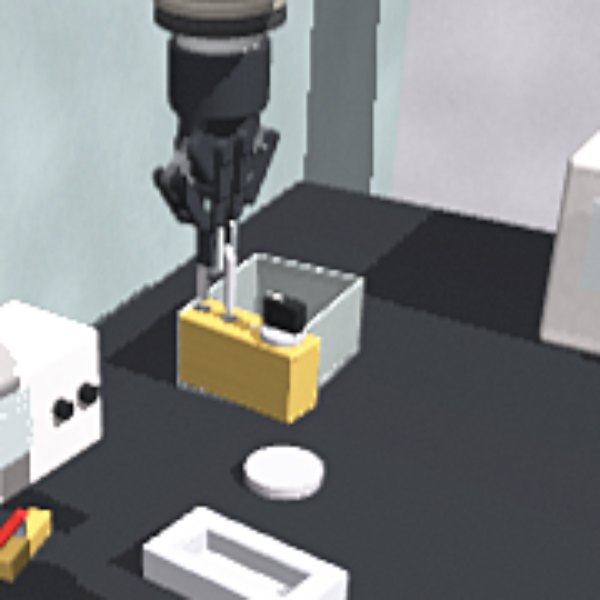

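The picture shows the corners (178,383), (178,310), (288,423) and (291,355), matching the upright prediction within a few pixels. The lock is upright and still, about 20 cm above the bench.

```bash
python3 -c "
from rig import manip
print(manip.sign_off())"
```

```text
the job is handed in; nothing more can be done
None
```

The lock was seated in the slot, dialled to the second click and opened there. It was handed in at about 22 s, held still and upright by its open shackle about 20 cm above the bench, with no bystander seen to move.

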